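# Re-clock a pipe elbow in a screw clamp

## Task

The pipe in the blue pipe clamp was nipped up with its elbow leaning toward you. Back the knurled clamp screw off just enough to free the pipe, by no more than half a turn, turn the pipe until the outlet of its elbow stands upright without sliding it endways, and then retighten the screw firmly, well past the point where it begins to resist, but without forcing it. Leave the hammer and the two screwdrivers where they lie.

Things in the scene. Friction and masses are not known exactly. Their poses are not given: they have to be found in the camera images.
- pipe_clamp: fixed pipe clamp of dark blue castings, base plate 150 x 120 mm with four bolts. Origin: on the bench, directly below the middle of the pipe's axis, which lies 100 mm up. z up, y along the pipe (elbow at the -y end, the robot's right), x away from the robot. Its V block, yoke and screw lean 30 degrees toward the robot: the screw's axis meets the pipe's and points out along (-0.5, 0, 0.866)
- v_jaws: the two fixed steel jaw plates, 80 mm long, that form the 90-degree V under the pipe. Origin: on the pipe's axis in the middle of the clamp, z along the pipe away from the elbow. Over the V stands the yoke, 36 mm wide along the pipe; the top of its bridge (90 mm long, square to the pipe) is 60 mm from the pipe's axis along the screw, the round boss in its middle 67 mm
- knob_center (a point): centre of the clamp screw's knurled steel knob, 47 mm in diameter, 28 mm high, white line on its face; underside about 75 mm from the pipe's axis. z points out along the screw. Clockwise, seen from outside, tightens; 12 mm a turn; it stays where left. Thread friction 0.45 N m either way; tightening takes 0.17 N m more for each radian past the pad's first touch, loosening as much less
- clamp_pad: flat pressure pad, 28 x 34 x 6 mm, on disc springs under the screw. Origin: middle of its pressing face, z out along the screw. Its force on the pipe grows by about 90 N per radian of knob past first touch. It starts 0.5 to 0.85 rad past, so a quarter turn back frees the pipe. Firm: over 90 N, more than about 1 rad past first touch (1.5 rad is good); forced: over 210 N, about 2.3 rad past
- pipe: loose pipe, about 0.85 kg: dark steel tube 34 mm in diameter, 250 mm long, aluminium elbow at one end. Origin: on the tube's axis, in the middle of the clamp; z along the tube away from the elbow, -y in the direction of the elbow's outlet. Slack, it rests in the V and stays at the angle where it is left; the yoke keeps it in, but it can slide endways
- union_nut (a point): centre of the hexagonal brass nut (fixed) at the elbow's outlet: 38 mm across flats, two of which face along the tube, 28 mm high; the mouth is 24 mm farther out. It is 80 mm from the tube's axis and 148 mm along the tube from the pipe's origin. z points out of the outlet (at first leaning 0.4 to 0.75 rad from vertical toward the robot; it shall be upright), y along the tube toward the clamp
- hammer: the ball-pein hammer with a wooden shaft (280 mm long, 31 mm high), a bystander lying in front of the clamp. Origin: under its middle
- screwdriver_red: the screwdriver with a red handle (199 mm long, 27 mm high), a bystander lying to the right of the clamp, nearer the robot. Origin: under its middle
- screwdriver_yellow: the screwdriver with a yellow handle (224 mm long, 27 mm high), a bystander lying to the right of the clamp, nearer the robot. Origin: under its middle

How it is judged:
By the outcome, as a careful person would: the job done as asked, in the order asked, and still so for the second after the job is handed in, with the robot touching nothing.
It also fails if it takes over 72 s, if anything falls off the work surface, if the arm or the gripper's body presses on something with over 40 N, if the wrist force passes 120 N, or if a joint passes its speed limit or range.

## Robot

A 6-joint arm with a two-finger parallel gripper is mounted at the origin on a cart in front of the work surface, level with it; the furniture and walls round the work are solid. World frame = base frame: x ahead of the robot, y to its left, z up, the work surface at z = 0. Lengths are in m, angles in rad, forces in N, time in s.
With the tool pointing down it reaches from about 0.225 to 0.875 m from the base axis. Payload 3.4 kg.
Tool frame: the origin (TCP) lies midway between the tips of the shut fingers; the grasp point (between the pads) lies 19 mm behind it (manip.grip_point_offset is the distance from the TCP to the grasp point, in m); z points along the fingers, y is the line along which they close (so a half turn about z gives the same grasp; the last joint's range is limited). The gripper opens to 85 mm and grips with 20 to 120 N. Pads are 22 mm wide; open, the fingers measure 114 mm over their backs; the gripper's body (76 mm by 85 mm) begins 54 mm behind the grasp point. The pads swing forward as they close: fully open they stand 13 mm farther back than shut.
Start: joints at [-0.121, 0.276, 1.505, -0, 1.361, -0.121], TCP at [0.575, -0, 0.231] pointing down, gripper open.
Joint ranges: [-2.89, 2.89], [-0.75, 2.08], [0.22, 2.7], [-1.18, 4.32], [0.11, 2.71], [-2.7, 2.7]. Speed limits (rad/s): [2.57, 2.57, 3.14, 3.14, 3.14, 3.14].

## Interface

Orientations are given as a unit quaternion [w, x, y, z].
In Python, from rig import manip gives the robot as it stands.
- The arm moves only by the shell command python3 -m handwheel 'ROWS' [FORCE]. ROWS is JSON, a list of rows, each an object with "translation": the shift along the tool's x, y, z in m, a list of three; "angular": the turn, a rotation vector about the tool's x, y, z in degrees, a list of three; "hand": the closure, from 0 (fully open) to 1 (shut). A call has 1 to 10 rows; each row shifts and turns the commanded pose from where the row before left it, along the tool's axes as they then stand; what a row does not reach is not made up. A row lasts 1/12 s, in which the tool goes at most 41.7 mm and 7.16 degrees, less where a joint would pass 70% of its speed; a pose out of reach is approached as far as the arm can. A call with a gripper value outside its range is refused whole. The fingers move at their own pace and stop on an object; FORCE is the grip in N (left out, the last holds). Time passes only in rows, so rows that do not move let the fingers close. It gives the time, the measured TCP pose, the force, the opening and the grip force at its end, in the units of the state.
- manip.get_state(): the state, without advancing time (a new reading comes with each control period).
- manip.get_image(name): name is "scene" or "side" or "wrist"; returns the picture (400x640x3 uint8, red, green, blue); there is no depth.
- manip.camera_info(name): a dict with "camera_matrix" (3x3 intrinsics, pixels), "eye" and "orientation" of the camera in the world; the wrist camera has in their place "tool_from_camera" (4x4, takes a point from camera to tool coordinates, whose origin is the TCP and whose axes are the flange's). Camera axes: x right, y down, z forward; pixel columns grow to the right and rows downward; lengths in m; the calibration is good to about 2 mm. A picture is of the moment at which its call begins: read the wrist's pose just before it. camera_info takes no time and is no camera call.
- manip.sign_off(): hands the job in; it is judged then, once.
The state is a dict: "clock": time; "qpos": joint angles; "qd": joint speeds; "effort": joint torques, N m; "position": TCP position; "ee_rot": TCP orientation; "contact_force": force on the tool from outside, world axes, zero at the start; "moment": the same for the moment, N m; "width": finger opening in m; "gripper_force": force on a finger pad.
Only numpy, scipy, OpenCV 4.12 (cv2) and the standard library are available. Lean on these libraries where they do the work, as an engineer would, in place of code of your own. Each camera call takes 0.05 s, during which the arm holds its last target. There are 200 camera calls.

## Working session

There is one attempt and no reset: what is moved stays moved. The work goes in short steps, Python scripts to look and compute and a shell command to move; the robot and the scene stay as the last step left them, time stands still between calls to the robot, and variables do not carry over. Pictures are saved under pics/ and viewed, at most 11 in all, crops included, and the job is handed in when it is done.

```bash
ls; mkdir -p pics; python3 - <<'E'
from rig import manip
import cv2,numpy as np
print(manip.get_state()); print(manip.grip_point_offset)
for n in("scene","side","wrist"):
    print(n,manip.camera_info(n)); cv2.imwrite(f"pics/{n}0.png",manip.get_image(n)[:,:,::-1])
E
```

```text
pics
{'clock': 0.0, 'qpos': array([-1.21015324e-01,  2.76632968e-01,  1.50613144e+00, -1.67612189e-05,
        1.36067343e+00, -1.20997546e-01]), 'qd': array([-0.00075611, -0.00214012,  0.00188568,  0.00090989, -0.00074878,
       -0.00098691]), 'effort': array([ 6.20495921e-04, -4.16768074e+01, -2.45808578e+01, -1.52056768e-04,
        1.11346930e-02,  1.69860516e-05]), 'position': array([5.74484569e-01, 4.24617025e-05, 2.30418715e-01]), 'ee_rot': array([-7.21296456e-04,  7.07111524e-01,  7.07101436e-01, -5.75303578e-04]), 'contact_force': array([-0.40655552, -0.73555276, -0.12403063]), 'moment': array([ 0.00810608,  0.02107467, -0.01288585]), 'gripper_force': 0.0, 'width': 0.0855557581644062}
0.0187
scene {'camera_matrix': array([[462.51083326,   0.        , 323.95744271],
       [  0.        , 462.51083326, 198.08936937],
       [  0.        ,   0.        ,   1.        ]]), 'eye': array([-0.00677745, -0.57579147,  0.77756225]), 'orientation': array([-0.411549  ,  0.8552437 , -0.28026947,  0.14364768])}
side {'camera_matrix': array([[415.09836121,   0.        , 322.52259345],
       [  0.        , 415.09836121, 201.76741594],
       [  0.        ,   0.        ,   1.        ]]), 'eye': array([0.28291239, 0.76346585, 0.57379413]), 'orientation': array([ 0.06486151, -0.13442359,  0.86234025, -0.48383115])}
wrist {'camera_matrix': array([[281.88429573,   0.        , 318.75492564],
       [  0.        , 281.88429573, 199.26048658],
       [  0.        ,   0.        ,   1.        ]]), 'tool_from_camera': array([[-1.05967755e-03, -9.59577932e-01, -2.81441059e-01,
         7.25255269e-02],
       [ 9.99998957e-01, -7.40600918e-04, -1.24008965e-03,
         1.57378432e-03],
       [ 9.81527150e-04, -2.81442080e-01,  9.59577716e-01,
        -1.42994027e-01],
       [ 0.00000000e+00,  0.00000000e+00,  0.00000000e+00,
         1.00000000e+00]])}
```

View pics/scene0.png

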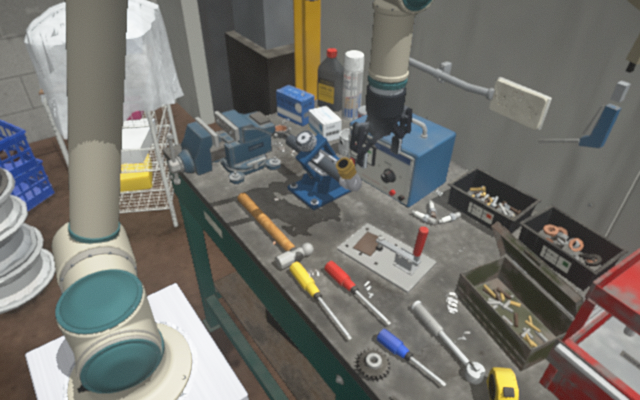

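View pics/side0.png

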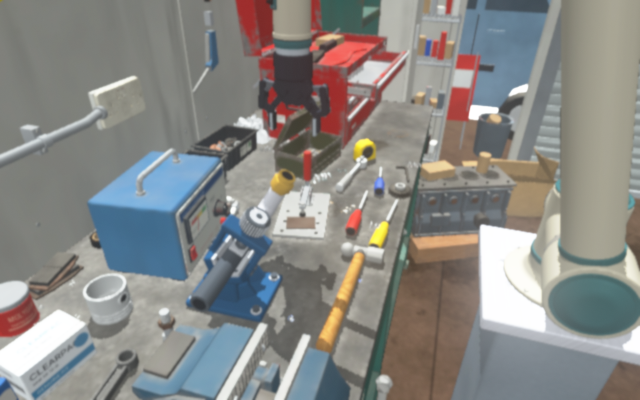

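```bash
python3 - <<'E'
import cv2,numpy as np
a=cv2.imread("pics/scene0.png")[115:215,270:370]; b=cv2.imread("pics/side0.png")[160:320,180:310]
a=cv2.resize(a,(400,400),interpolation=3); b=cv2.resize(b,None,fx=3.0,fy=3.0,interpolation=3)
c=np.zeros((480,800,3),np.uint8); c[:400,:400]=a; c[:,400:790]=b; cv2.imwrite("pics/c0.png",c)
E
```

```text
(no output)
```

View pics/c0.png

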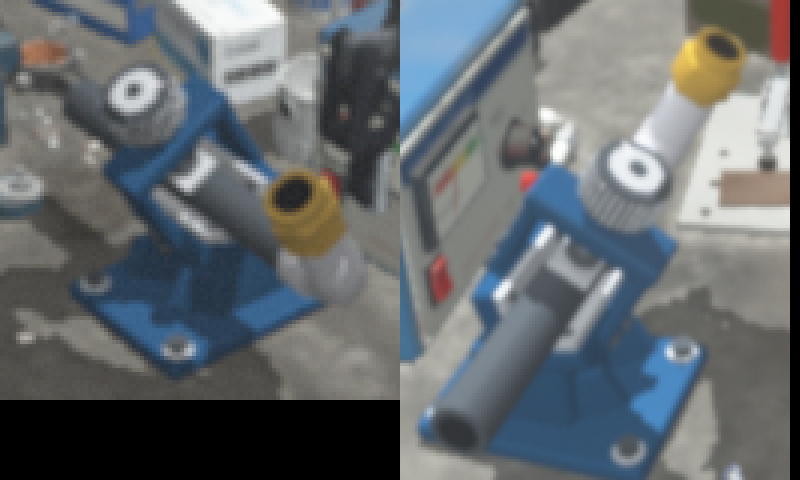

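View pics/wrist0.png

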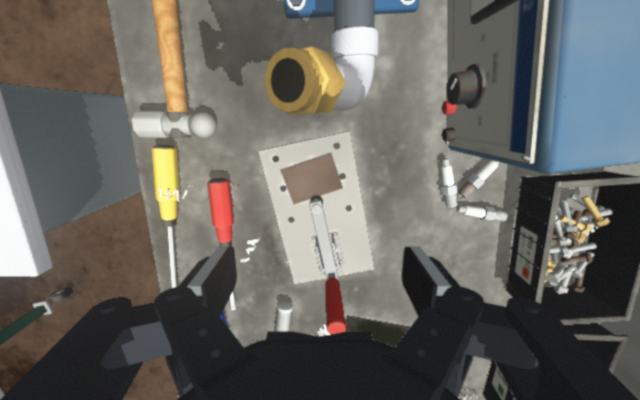

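```bash
cat > h.py <<'E'
from rig import manip
import cv2,numpy as np
from scipy.spatial.transform import Rotation as R
def rot(q): return R.from_quat(np.roll(q,-1)).as_matrix()
def pose(s=None):
    s=s or manip.get_state(); return s["position"],rot(s["ee_rot"])
def ray(n,u,v,P=None):
    c=manip.camera_info(n); d=np.linalg.inv(c["camera_matrix"])@[u,v,1]
    if n=="wrist":
        p,M=P or pose(); T=c["tool_from_camera"]; return p+M@T[:3,3],M@T[:3,:3]@d
    return np.array(c["eye"]),rot(c["orientation"])@d
def tri(*rs):
    A=0;b=0
    Ps=[]
    for o,d in rs:
        d=d/np.linalg.norm(d);Q=np.eye(3)-np.outer(d,d);A=A+Q;b=b+Q@o;Ps.append((o,Q))
    x=np.linalg.solve(A,b);return x,[round(1e3*np.linalg.norm(Q@(x-o)),1) for o,Q in Ps]
def plane(r,z): o,d=r;return o+d*(z-o[2])/d[2]
E
python3 - <<'E'
from h import *
np.set_printoptions(precision=4,suppress=True)
print("face",tri(ray("scene",303.75,138),ray("side",259.3,216)))
print("mouth",tri(ray("scene",343.3,163.3),ray("side",287.3,174.3),ray("wrist",288,83)))
print("tube end",plane(ray("side",200,301.7),.1))
for n,u,v in(("scene",293.8,185.8),("scene",314.5,201.8),("side",274.3,276.7),("side",256,310.7),("wrist",295,3),("wrist",412,2)): print(n,plane(ray(n,u,v),.015))
# pipe in wrist: collar centre
print(plane(ray("wrist",355,40),.1))
E
```

```text
face (array([0.5487, 0.2378, 0.1873]), [np.float64(0.1), np.float64(0.1)])
mouth (array([0.5563, 0.0912, 0.191 ]), [np.float64(0.7), np.float64(1.1), np.float64(1.4)])
tube end [0.5949 0.3692 0.1   ]
scene [0.5443 0.2829 0.015 ]
scene [0.5495 0.1929 0.015 ]
side [0.5481 0.1931 0.015 ]
side [0.5442 0.2868 0.015 ]
wrist [0.5495 0.1926 0.015 ]
wrist [0.6781 0.1934 0.015 ]
[0.6072 0.1363 0.1   ]
```

Scene: knob face centre at (304,138), outlet mouth at (343,163). Side: face at (259,216), mouth at (287,174), and the free tube end at (200,302). The views agree to about 1 mm. The clamp is yawed about 3° and the outlet leans about 0.52 rad. Next I'll work out the approach to the knob.

```bash
cat >> h.py <<'E'
np.set_printoptions(precision=4,suppress=True)
X=np.array([.9986,.053,0]);Y=np.array([-.053,.9986,0]);Z=np.array([0,0,1.])
O=np.array([.6001,.2405,.098]) # on pipe axis, clamp middle
def frame(a,flip=1):  # tool z toward pipe axis, leaning a toward robot; tool x = +pipe y
    n=-np.sin(a)*X+np.cos(a)*Z; z=-n; return n,np.c_[Y*flip,np.cross(z,Y*flip),z]
def delta(p,M,s=None):
    P,M0=pose(s); w=R.from_matrix(M0.T@M).as_rotvec(degrees=True)
    print("rot deg",w,"| shift before rot mm",1e3*M0.T@(p-P),"| after rot mm",1e3*M.T@(p-P))
def rep():
    s=manip.get_state();print("t",s["clock"].round(2) if hasattr(s["clock"],"round") else s["clock"],"p",s["position"],"j",s["qpos"],"F",s["contact_force"],"M",s["moment"],"w",s["width"],"g",s["gripper_force"])
E
python3 - <<'E'
from h import *
n,M=frame(np.pi/6); print(n,M)
delta(O+.069*n+.08*n,M); delta(O+.069*n,M)
E
```

```text
[-0.4993 -0.0265  0.866 ] [[-0.053   0.8648  0.4993]
 [ 0.9986  0.0459  0.0265]
 [ 0.      0.5    -0.866 ]]
rot deg [-30.0752   0.7855  -2.9709] | shift before rot mm [236.5143 -48.8905   3.6895] | after rot mm [238.7749 -33.2241 -15.0407]
rot deg [-30.0752   0.7855  -2.9709] | shift before rot mm [238.6245  -8.8469  72.9143] | after rot mm [238.7749 -33.2241  64.9596]
```

```bash
python3 -m handwheel '[{"translation":[0,0,-0.005],"angular":[-6,0.15,-0.6],"hand":0},{"translation":[0,0,-0.005],"angular":[-6,0.15,-0.6],"hand":0},{"translation":[0,0,-0.005],"angular":[-6,0.15,-0.6],"hand":0},{"translation":[0,0,-0.005],"angular":[-6,0.15,-0.6],"hand":0},{"translation":[0,0,-0.005],"angular":[-6,0.15,-0.6],"hand":0},{"translation":[0.03,-0.004,0],"angular":[0,0,0],"hand":0},{"translation":[0.03,-0.004,0],"angular":[0,0,0],"hand":0},{"translation":[0.03,-0.004,0],"angular":[0,0,0],"hand":0},{"translation":[0.03,-0.004,0],"angular":[0,0,0],"hand":0}]' 100 && python3 -m handwheel '[{"translation":[0.03,-0.004,0],"angular":[0,0,0],"hand":0},{"translation":[0.03,-0.004,0],"angular":[0,0,0],"hand":0},{"translation":[0.03,-0.004,0],"angular":[0,0,0],"hand":0},{"translation":[0.028,-0.004,0],"angular":[0,0,0],"hand":0},{"translation":[0,0,0],"angular":[0,0,0],"hand":0},{"translation":[0,0,0],"angular":[0,0,0],"hand":0}]'; python3 - <<'E'
from h import *
rep(); n,M=frame(np.pi/6); delta(O+.149*n,M)
cv2.imwrite("pics/w1.png",manip.get_image("wrist")[:,:,::-1])
E
```

```text
clock: 0.9
position: [0.5488, 0.1193, 0.2473]
ee_rot: [0.179, 0.665, 0.7, 0.188]
contact_force: [0.4, 0.6, -0.1]
width: 0.0853
gripper_force: 0.0
clock: 1.4
position: [0.5287, 0.2373, 0.2386]
ee_rot: [0.178, 0.663, 0.702, 0.187]
contact_force: [-0.6, 0.0, -0.6]
width: 0.0855
gripper_force: 0.0
t 1.4 p [0.5287 0.2373 0.2386] j [ 0.4124  0.063   1.8836 -0.2693  0.7187  0.5154] F [-0.5618  0.0032 -0.6471] M [-0.0262  0.266  -0.0351] w 0.0854807525792755 g 0.0
rot deg [-0.0677 -0.0194  0.2373] | shift before rot mm [-0.5998 -8.4161  8.5378] | after rot mm [-0.6318 -8.4237  8.5281]
```

View pics/w1.png

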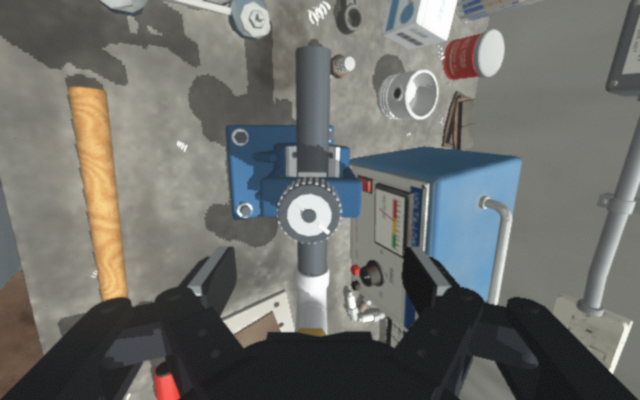

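The wrist view shows the knob face centred at (308,214), with its white line pointing to lower right at about (325,231). I'll check the centring with a ray.

```bash
python3 - <<'E'
from h import *
n,M=frame(np.pi/6)
im=cv2.imread("pics/w1.png"); hsv=cv2.cvtColor(im,cv2.COLOR_BGR2HSV)
m=((hsv[...,1]<40)&(hsv[...,2]>170)).astype(np.uint8); m[:180]=0;m[250:]=0;m[:,:275]=0;m[:,345:]=0
c=max(cv2.findContours(m,0,2)[0],key=cv2.contourArea); (u,v),r=cv2.minEnclosingCircle(c); e=cv2.fitEllipse(c); print(u,v,r,e)
o,d=ray("wrist",*e[0]); t=((.103-n@(o-O))/(n@d)); f=o+t*d; print("face",f, "from model mm",1e3*M.T@(f-O-.103*n))
delta(f+(.069-.103)*n,M)
E
```

```text
310.5 216.5 24.135135650634766 ((309.246337890625, 215.09593200683594), (41.386993408203125, 44.64259719848633), 114.59353637695312)
face [0.5511 0.2398 0.1886] from model mm [1.855  2.878  0.0003]
rot deg [-0.0612  0.0367  0.1423] | shift before rot mm [ 2.4575 -5.6702 88.5382] | after rot mm [ 2.3867 -5.7708 88.5337]
```

```bash
python3 -m handwheel '[{"translation":[0.0015,-0.0065,0.012],"angular":[0,0,0],"hand":0},{"translation":[0,0,0.012],"angular":[0,0,0],"hand":0},{"translation":[0,0,0.012],"angular":[0,0,0],"hand":0},{"translation":[0,0,0.012],"angular":[0,0,0],"hand":0},{"translation":[0,0,0.012],"angular":[0,0,0],"hand":0},{"translation":[0,0,0.012],"angular":[0,0,0],"hand":0},{"translation":[0,0,0.008],"angular":[0,0,0],"hand":0},{"translation":[0,0,0.008],"angular":[0,0,0],"hand":0},{"translation":[0,0,0],"angular":[0,0,0],"hand":0},{"translation":[0,0,0],"angular":[0,0,0],"hand":0}]' && python3 -m handwheel '[{"translation":[0,0,0],"angular":[0,0,0],"hand":0.25},{"translation":[0,0,0],"angular":[0,0,0],"hand":0.3},{"translation":[0,0,0],"angular":[0,0,0],"hand":0.35},{"translation":[0,0,0],"angular":[0,0,0],"hand":0.4},{"translation":[0,0,0],"angular":[0,0,0],"hand":0.45},{"translation":[0,0,0],"angular":[0,0,0],"hand":0.5},{"translation":[0,0,0],"angular":[0,0,0],"hand":0.6},{"translation":[0,0,0],"angular":[0,0,0],"hand":0.7}]' 30; python3 - <<'E'
from h import *
rep(); n,M=frame(np.pi/6); delta(O+.069*n,M); cv2.imwrite("pics/w2.png",manip.get_image("wrist")[:,:,::-1])
s=manip.get_state();P,T=pose(s);print("F tool",T.T@s["contact_force"],"M tool",T.T@s["moment"])
E
```

```text
clock: 2.28
position: [0.5679, 0.2386, 0.1595]
ee_rot: [0.178, 0.665, 0.701, 0.187]
contact_force: [0.1, 0.1, 0.1]
width: 0.0854
gripper_force: 0.0
clock: 2.95
position: [0.566, 0.239, 0.1592]
ee_rot: [0.178, 0.665, 0.701, 0.186]
contact_force: [-5.8, -0.5, 1.8]
width: 0.0462
gripper_force: 30.0
t 2.95 p [0.566  0.239  0.1592] j [ 0.3832  0.1949  1.9494 -0.331   0.5244  0.5774] F [-5.8083 -0.4954  1.8114] M [-0.0199  0.8364 -0.0638] w 0.04617057156240086 g 29.962821900844574
rot deg [-0.1578  0.085   0.0421] | shift before rot mm [-0.344  -1.0388  1.0875] | after rot mm [-0.3464 -1.0416  1.0841]
F tool [-0.436  -3.5635 -4.5534] M tool [ 0.8588  0.0334 -0.0019]
```

```bash
python3 -m handwheel '[{"translation":[0,0,0],"angular":[0,0,0],"hand":0.8},{"translation":[0,0,0],"angular":[0,0,0],"hand":0.8},{"translation":[0,0,0],"angular":[0,0,-5],"hand":0.8},{"translation":[0,0,0],"angular":[0,0,-5],"hand":0.8},{"translation":[0,0,0],"angular":[0,0,-5],"hand":0.8},{"translation":[0,0,0],"angular":[0,0,-5],"hand":0.8},{"translation":[0,0,0],"angular":[0,0,-5],"hand":0.8},{"translation":[0,0,0],"angular":[0,0,-5],"hand":0.8}]' 90; python3 - <<'E'
from h import *
rep(); s=manip.get_state();P,T=pose(s);print("F tool",T.T@s["contact_force"],"M tool",T.T@s["moment"])
E
```

```text
clock: 3.67
position: [0.5664, 0.2393, 0.1606]
ee_rot: [0.221, 0.46, 0.85, 0.134]
contact_force: [-8.7, -0.8, 8.2]
width: 0.0452
gripper_force: 90.8
t 3.6667 p [0.5664 0.2393 0.1606] j [ 0.3832  0.1934  1.9483 -0.3302  0.5249  0.0507] F [-8.7378 -0.783   8.2167] M [ 0.0302  1.0667 -0.4771] w 0.04515678342420547 g 90.82899570465088
F tool [  1.4735  -3.1857 -11.496 ] M tool [1.0018 0.3936 0.4559]
```

```bash
python3 -m handwheel '[{"translation":[0,0,-0.0003],"angular":[0,0,-6],"hand":0.8},{"translation":[0,0,-0.0003],"angular":[0,0,-6],"hand":0.8},{"translation":[0,0,-0.0003],"angular":[0,0,-6],"hand":0.8},{"translation":[0,0,-0.0003],"angular":[0,0,-6],"hand":0.8},{"translation":[0,0,-0.0003],"angular":[0,0,-6],"hand":0.8},{"translation":[0,0,-0.0003],"angular":[0,0,-6],"hand":0.8},{"translation":[0,0,-0.0003],"angular":[0,0,-6],"hand":0.8},{"translation":[0,0,-0.0003],"angular":[0,0,-6],"hand":0.8},{"translation":[0,0,-0.0003],"angular":[0,0,-6],"hand":0.8},{"translation":[0,0,-0.0003],"angular":[0,0,-6],"hand":0.8}]'; python3 - <<'E'
from h import *
rep(); s=manip.get_state();P,T=pose(s);print("F tool",T.T@s["contact_force"],"M tool",T.T@s["moment"]);n,M=frame(np.pi/6); delta(O+.149*n,M)
E
```

```text
clock: 4.5
position: [0.5662, 0.2408, 0.1629]
ee_rot: [0.259, -0.027, 0.965, 0.007]
contact_force: [-1.6, 5.6, -0.2]
width: 0.0453
gripper_force: 91.5
t 4.5 p [0.5662 0.2408 0.1629] j [ 0.3849  0.1905  1.9462 -0.3263  0.5269 -0.9995] F [-1.554   5.6061 -0.1541] M [ 0.6239  0.6015 -0.1625] w 0.045299593112860206 g 91.50126099586487
F tool [ 1.1456  5.6851 -0.4831] M tool [-0.4872  0.5651  0.4699]
rot deg [ 0.1412 -0.0488 90.176 ] | shift before rot mm [  3.028   -1.9584 -75.8783] | after rot mm [ -2.1278  -3.0996 -75.8709]
```

```bash
python3 -m handwheel '[{"translation":[0,0,0],"angular":[0,0,0],"hand":0},{"translation":[0,0,0],"angular":[0,0,0],"hand":0},{"translation":[0,0,0],"angular":[0,0,0],"hand":0},{"translation":[0,0,0],"angular":[0,0,0],"hand":0},{"translation":[0,0,-0.015],"angular":[0,0,0],"hand":0},{"translation":[0,0,-0.025],"angular":[0,0,0],"hand":0},{"translation":[0,0,-0.03],"angular":[0,0,0],"hand":0},{"translation":[0,0,-0.02],"angular":[0,0,0],"hand":0},{"translation":[0,-0.03,0],"angular":[0,0,0],"hand":0}]' && python3 -m handwheel '[{"translation":[0,-0.03,0],"angular":[0,0,0],"hand":0},{"translation":[0,-0.03,0],"angular":[0,0,0],"hand":0},{"translation":[0,-0.03,0],"angular":[0,0,0],"hand":0},{"translation":[0,-0.03,0],"angular":[0,0,0],"hand":0},{"translation":[0,0,0],"angular":[0,0,0],"hand":0},{"translation":[0,0,0],"angular":[0,0,0],"hand":0},{"translation":[0,0,0],"angular":[0,0,0],"hand":0}]'; python3 - <<'E'
from h import *
rep(); cv2.imwrite("pics/w3.png",manip.get_image("wrist")[:,:,::-1])
a=manip.get_image("scene")[115:215,270:400]; b=manip.get_image("side")
cv2.imwrite("pics/side3.png",b[:,:,::-1])
n,M=frame(.52); delta(O-.148*Y+.15*n, M@R.from_euler("z",-90,degrees=True).as_matrix())
E
```

```text
clock: 5.25
position: [0.5244, 0.2116, 0.2461]
ee_rot: [0.264, -0.028, 0.964, 0.01]
contact_force: [1.6, 0.7, 0.5]
width: 0.0854
gripper_force: 0.0
clock: 5.83
position: [0.5293, 0.0872, 0.2406]
ee_rot: [0.259, -0.025, 0.966, 0.007]
contact_force: [-1.3, -0.0, -0.4]
width: 0.0852
gripper_force: 0.0
t 5.8333 p [0.5293 0.0872 0.2406] j [ 0.0241 -0.0334  1.9778  0.0218  0.6735 -1.6123] F [-1.2792 -0.044  -0.3945] M [-0.0022  0.208  -0.0162] w 0.08518974970141636 g 0.0
rot deg [0.0278 0.2041 0.1347] | shift before rot mm [ 2.3529  0.015  12.773 ] | after rot mm [ 2.3074  0.0157 12.7813]
```

View pics/w3.png

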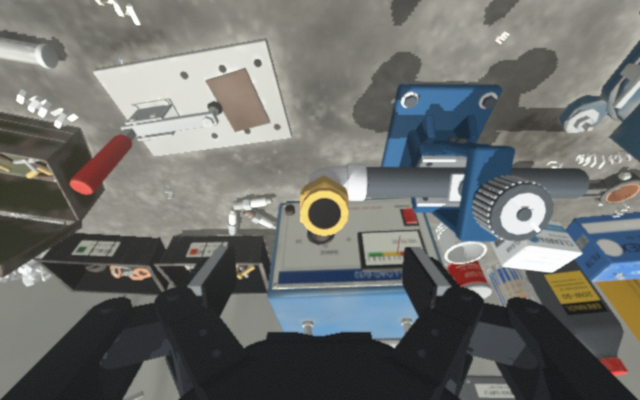

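The wrist shows the outlet mouth at (324,213), with brass around it from column 300 to 349. I'll intersect its ray with the 104 mm circle to get the lean and position.

```bash
python3 - <<'E'
from h import *
im=cv2.imread("pics/w3.png"); h=cv2.cvtColor(im,cv2.COLOR_BGR2HSV)
b=((h[...,0]>14)&(h[...,0]<30)&(h[...,1]>110)).astype(np.uint8); b[:160]=0;b[250:]=0;b[:,:290]=0;b[:,360:]=0
c=max(cv2.findContours(b,0,2)[0],key=cv2.contourArea); print("brass box",cv2.boundingRect(c))
g=cv2.cvtColor(im,6); m=((g<60)).astype(np.uint8); q=np.zeros_like(m);cv2.drawContours(q,[cv2.convexHull(c)],-1,1,-1); m&=q
k=max(cv2.findContours(m,0,2)[0],key=cv2.contourArea); e=cv2.fitEllipse(k);print("hole",e)
P=pose()
o,d=ray("wrist",*e[0],P); r=o-O
from scipy.optimize import brentq
f=lambda t:np.hypot((r+t*d)@X,(r+t*d)@Z)-.104
t=brentq(f,.02,(-(r@Z)/d[2])*.95 if f(.02)>0 else .5) 
p=r+t*d; print("x,y,z",p@X,p@Y,p@Z,"lean",np.arctan2(-p@X,p@Z))
E
```

```text
brass box (300, 177, 48, 59)
hole ((324.28912353515625, 213.177490234375), (26.8533878326416, 28.3790340423584), 84.16089630126953)
x,y,z -0.04975314735609058 -0.14315429804583768 0.09132701860984585 lean 0.4988268211994
```

```bash
python3 - <<'E'
from h import *
n,M=frame(.505); Q=M@R.from_euler("z",-90,degrees=True).as_matrix()
delta(O-.1435*Y+.095*n,Q); delta(O-.1435*Y+.063*n,Q)
E
```

```text
rot deg [0.0268 1.0635 0.1349] | shift before rot mm [ 1.1133  4.4851 67.7907] | after rot mm [-0.1345  4.5157 67.7978]
rot deg [0.0268 1.0635 0.1349] | shift before rot mm [ 1.7073  4.4708 99.7852] | after rot mm [-0.1345  4.5157 99.7978]
```

```bash
python3 -m handwheel '[{"translation":[0,0.0045,0],"angular":[0,1.06,0.13],"hand":0},{"translation":[0,0,0.02],"angular":[0,0,0],"hand":0},{"translation":[0,0,0.02],"angular":[0,0,0],"hand":0},{"translation":[0,0,0.018],"angular":[0,0,0],"hand":0.1},{"translation":[0,0,0.01],"angular":[0,0,0],"hand":0.2},{"translation":[0,0,0],"angular":[0,0,0],"hand":0.2},{"translation":[0,0,0],"angular":[0,0,0],"hand":0.2},{"translation":[0,0,0],"angular":[0,0,0],"hand":0.2}]' 20; python3 - <<'E'
from h import *
rep(); im=np.ascontiguousarray(manip.get_image("wrist")[:,:,::-1]); cv2.imwrite("pics/w4.png",im)
cv2.imwrite("pics/w4c.png",cv2.resize(im[150:350,200:440],(720,600),interpolation=3))
n,M=frame(.505); Q=M@R.from_euler("z",-90,degrees=True).as_matrix(); delta(O-.1435*Y+.063*n,Q)
E
```

```text
clock: 6.65
position: [0.5622, 0.094, 0.1818]
ee_rot: [0.25, -0.025, 0.968, 0.007]
contact_force: [0.4, -0.4, -0.1]
width: 0.0684
gripper_force: 0.0
t 6.65 p [0.5622 0.094  0.1818] j [ 0.0395  0.0871  2.0094  0.0124  0.5387 -1.5926] F [ 0.4306 -0.3943 -0.0596] M [ 0.0087  0.2121 -0.0419] w 0.06842430665841998 g 0.0
rot deg [-0.019   0.1195 -0.0563] | shift before rot mm [ 0.8973  0.9737 32.6645] | after rot mm [ 0.8282  0.9637 32.6667]
```

View pics/w4c.png

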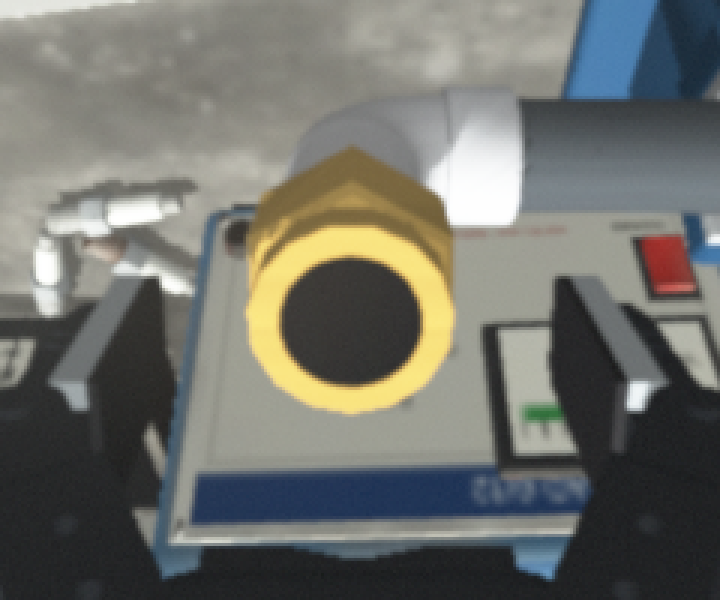

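The crop shows finger inner edges at columns 165 and 553, midpoint 359. The mouth ring spans 248 to 453, midpoint 350. The nut is therefore about 1.6 mm to the −y side of the finger centre, so I'll correct that and descend.

```bash
python3 -m handwheel '[{"translation":[0.0008,-0.0016,0.008],"angular":[0,0,0],"hand":0.2},{"translation":[0,0,0.008],"angular":[0,0,0],"hand":0.2},{"translation":[0,0,0.008],"angular":[0,0,0],"hand":0.2},{"translation":[0,0,0.008],"angular":[0,0,0],"hand":0.2},{"translation":[0,0,0],"angular":[0,0,0],"hand":0.3},{"translation":[0,0,0],"angular":[0,0,0],"hand":0.4},{"translation":[0,0,0],"angular":[0,0,0],"hand":0.45},{"translation":[0,0,0],"angular":[0,0,0],"hand":0.45}]' 20; python3 - <<'E'
from h import *
rep(); im=np.ascontiguousarray(manip.get_image("wrist")[:,:,::-1]); cv2.imwrite("pics/w5.png",im)
cv2.imwrite("pics/w5c.png",cv2.resize(im[150:350,200:440],(720,600),interpolation=3))
n,M=frame(.505); Q=M@R.from_euler("z",-90,degrees=True).as_matrix(); delta(O-.1460*Y+.063*n,Q)
E
```

```text
clock: 7.37
position: [0.577, 0.0926, 0.1528]
ee_rot: [0.25, -0.025, 0.968, 0.007]
contact_force: [0.2, 0.3, 0.9]
width: 0.047
gripper_force: 0.0
t 7.3667 p [0.577  0.0926 0.1528] j [ 0.035   0.1442  2.0287  0.0181  0.4632 -1.6013] F [0.1956 0.2899 0.9375] M [ 0.0176  0.203  -0.0242] w 0.04698015482156701 g 0.0
rot deg [-0.0364  0.0486 -0.091 ] | shift before rot mm [-0.5064  0.4784  0.0359] | after rot mm [-0.5072  0.4776  0.0358]
```

View pics/w5c.png

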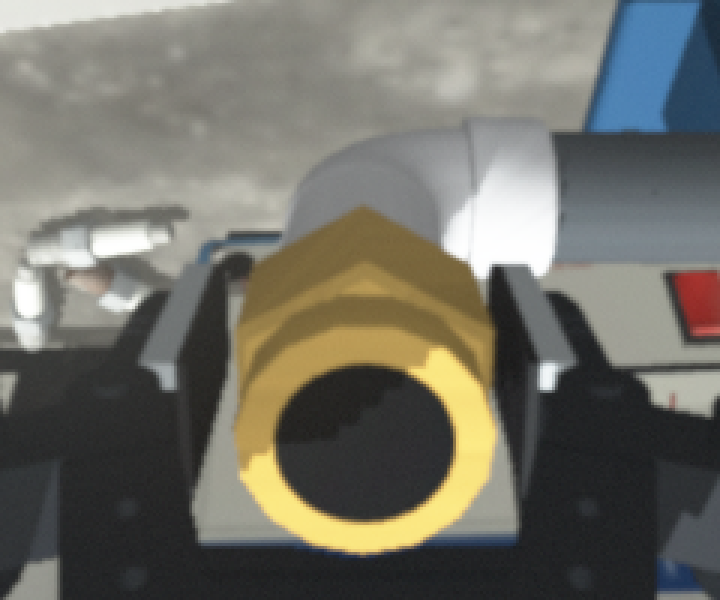

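The finger midpoint is at column 360 and the nut midpoint at 366, so I'll shift +1 mm in tool y and then close gently.

```bash
python3 -m handwheel '[{"translation":[0,0.001,0],"angular":[0,0,0],"hand":0.45},{"translation":[0,0,0],"angular":[0,0,0],"hand":0.5},{"translation":[0,0,0],"angular":[0,0,0],"hand":0.53},{"translation":[0,0,0],"angular":[0,0,0],"hand":0.56},{"translation":[0,0,0],"angular":[0,0,0],"hand":0.6},{"translation":[0,0,0],"angular":[0,0,0],"hand":0.7},{"translation":[0,0,0],"angular":[0,0,0],"hand":0.7}]' 25; python3 - <<'E'
from h import *
rep(); s=manip.get_state();P,T=pose(s);print("F tool",T.T@s["contact_force"],"M tool",T.T@s["moment"])
n,M=frame(.505); Q=M@R.from_euler("z",-90,degrees=True).as_matrix(); delta(O-.1460*Y+.063*n,Q)
M=frame(0)[1]; Q=M@R.from_euler("z",-90,degrees=True).as_matrix(); delta(O-.1460*Y+.063*Z,Q)
E
```

```text
clock: 8.0
position: [0.5769, 0.0934, 0.1529]
ee_rot: [0.25, -0.025, 0.968, 0.006]
contact_force: [-2.0, -3.3, 3.7]
width: 0.043
gripper_force: 25.3
t 8.0 p [0.5769 0.0934 0.1529] j [ 0.0372  0.1441  2.0285  0.015   0.4632 -1.5967] F [-2.0056 -3.3178  3.7442] M [-0.5039  0.2088 -0.2534] w 0.04301888908938512 g 25.325906679499894
F tool [ 0.0872 -3.2112 -4.3278] M tool [ 0.5535  0.2345 -0.0171]
rot deg [-0.0559  0.0505 -0.0746] | shift before rot mm [-0.5153 -0.2969  0.0529] | after rot mm [-0.5149 -0.2976  0.0521]
rot deg [-0.0359 28.985  -0.0871] | shift before rot mm [-30.9883  -0.2496   7.9438] | after rot mm [-30.9561  -0.2976  -8.0675]
```

```bash
python3 -m handwheel '[{"translation":[0,0,0],"angular":[0,0,0],"hand":0.7},{"translation":[0,0,0],"angular":[0,0,0],"hand":0.7}]' 35; python3 - <<'E'
from h import *
rep(); im=np.ascontiguousarray(manip.get_image("wrist")[:,:,::-1]); cv2.imwrite("pics/w6.png",im)
a=cv2.resize(im[170:340,220:420],(600,510),interpolation=3); cv2.imwrite("pics/w6c.png",a)
E
```

```text
clock: 8.17
position: [0.5769, 0.0933, 0.1529]
ee_rot: [0.25, -0.025, 0.968, 0.006]
contact_force: [-3.5, -4.5, 3.6]
width: 0.0425
gripper_force: 34.8
t 8.1667 p [0.5769 0.0933 0.1529] j [ 0.0372  0.1442  2.0284  0.0149  0.4632 -1.5967] F [-3.5406 -4.4703  3.6255] M [-0.5794  0.2152 -0.267 ] w 0.0424791382053711 g 34.81949426815845
```

View pics/w6c.png

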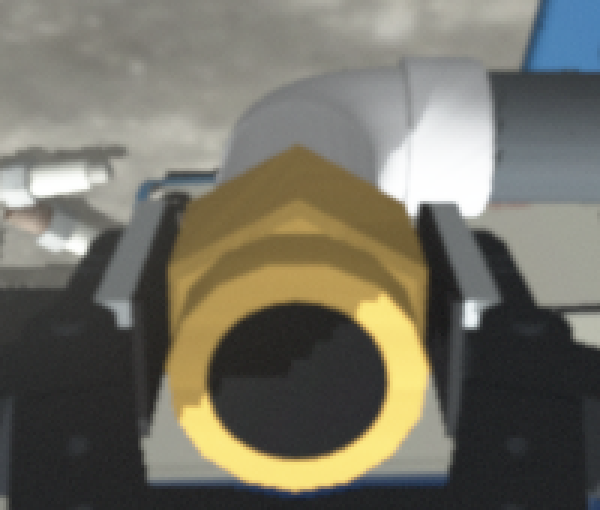

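The nut is centred between both pads. I'll start turning the pipe in small arcs about its axis.

```bash
python3 -m handwheel '[{"translation":[-0.0022,0,0],"angular":[0,2,0],"hand":0.7},{"translation":[-0.0044,0,0.0002],"angular":[0,4,0],"hand":0.7},{"translation":[-0.0044,0,0.0002],"angular":[0,4,0],"hand":0.7},{"translation":[0,0,0],"angular":[0,0,0],"hand":0.7}]'; python3 - <<'E'
from h import *
rep(); s=manip.get_state();P,T=pose(s);print("F tool",T.T@s["contact_force"],"M tool",T.T@s["moment"])
r=P-O; print("rad",np.hypot(r@X,r@Z),"pos lean",np.degrees(np.arctan2(-r@X,r@Z)),"Y",r@Y,"tool lean",np.degrees(np.arctan2(T[:,2]@X,-T[:,2]@Z)))
M=frame(0)[1]; Q=M@R.from_euler("z",-90,degrees=True).as_matrix(); delta(O-.1457*Y+.063*Z,Q)
E
```

```text
clock: 8.55
position: [0.5897, 0.0942, 0.1581]
ee_rot: [0.165, -0.026, 0.986, 0.004]
contact_force: [-1.7, -4.5, 5.1]
width: 0.0429
gripper_force: 36.9
t 8.55 p [0.5897 0.0942 0.1581] j [ 0.0395  0.2084  1.8483  0.0057  0.7535 -1.5869] F [-1.7442 -4.4951  5.1148] M [-0.4226  0.6041  0.0472] w 0.04293338247099568 g 36.94014457636513
F tool [ 0.2051 -4.3994 -5.4784] M tool [ 0.3538  0.6253 -0.1718]
rad 0.06277271629370024 pos lean 16.75350739345635 Y -0.1455648018858218 tool lean 18.983976437648632
rot deg [-0.0226 18.9839 -0.0478] | shift before rot mm [-18.0511  -0.1215   3.1518] | after rot mm [-18.0945  -0.1368  -2.8918]
```

```bash
python3 -m handwheel '[{"translation":[-0.0037,0,0.0001],"angular":[0,3.8,0],"hand":0.7},{"translation":[-0.0037,0,0.0001],"angular":[0,3.8,0],"hand":0.7},{"translation":[-0.0037,0,0.0001],"angular":[0,3.8,0],"hand":0.7},{"translation":[-0.0037,0,0.0001],"angular":[0,3.8,0],"hand":0.7},{"translation":[0,0,0],"angular":[0,0,0],"hand":0.7},{"translation":[0,0,0],"angular":[0,0,0],"hand":0.7}]'; cat > m.py <<'E'
from h import *
rep(); s=manip.get_state();P,T=pose(s);print("F tool",T.T@s["contact_force"],"M tool",T.T@s["moment"])
r=P-O; print("rad",np.hypot(r@X,r@Z),"pos lean",np.degrees(np.arctan2(-r@X,r@Z)),"Y",r@Y,"tool lean",np.degrees(np.arctan2(T[:,2]@X,-T[:,2]@Z)))
M=frame(0)[1]; Q=M@R.from_euler("z",-90,degrees=True).as_matrix(); delta(O-.1457*Y+.063*Z,Q)
im=np.ascontiguousarray(manip.get_image("wrist")[:,:,::-1]);h=cv2.cvtColor(im,cv2.COLOR_BGR2HSV)
b=((h[...,0]>14)&(h[...,0]<30)&(h[...,1]>110)).astype(np.uint8)
c=max(cv2.findContours(b,0,2)[0],key=cv2.contourArea);q=np.zeros_like(b);cv2.drawContours(q,[cv2.convexHull(c)],-1,1,-1)
m=((cv2.cvtColor(im,6)<70)&(q>0)).astype(np.uint8); k=max(cv2.findContours(m,0,2)[0],key=cv2.contourArea); e=cv2.fitEllipse(k);print("hole",e)
o,d=ray("wrist",*e[0],(P,T)); 
from scipy.optimize import brentq
f=lambda t:np.hypot((o-O+t*d)@X,(o-O+t*d)@Z)-.104
p=o-O+brentq(f,.02,.2)*d; print("mouth x,y,z",p@X,p@Y,p@Z,"lean",np.degrees(np.arctan2(-p@X,p@Z)))
E
python3 m.py
```

```text
clock: 9.05
position: [0.6022, 0.095, 0.1598]
ee_rot: [0.034, -0.026, 0.999, 0.001]
contact_force: [0.4, -1.5, 5.3]
width: 0.0429
gripper_force: 37.1
t 9.05 p [0.6022 0.095  0.1598] j [ 0.0418  0.3389  1.5983  0.0011  1.1363 -1.5808] F [ 0.3669 -1.523   5.2668] M [ 0.0232 -0.0748 -0.0016] w 0.042877889069574175 g 37.05835150787607
F tool [-0.6456 -1.5378 -5.2356] M tool [-0.0192 -0.0758  0.0029]
rad 0.06200661333775384 pos lean 5.2055647174126705 Y -0.14538583759022447 tool lean 3.8991949919623683
rot deg [ 0.019   3.8992 -0.0937] | shift before rot mm [-5.6982 -0.3061 -0.8638] | after rot mm [-5.6258 -0.3158 -1.2491]
hole ((318.17559814453125, 296.4371643066406), (50.017303466796875, 58.56943893432617), 89.05509948730469)
mouth x,y,z -0.006995386895278744 -0.14491002296916675 0.1037644667612862 lean 3.856817247964468
```

```bash
python3 -m handwheel '[{"translation":[-0.0027,0,0],"angular":[0,2.1,0],"hand":0.7},{"translation":[-0.0025,0,0],"angular":[0,2,0],"hand":0.7},{"translation":[0,0,0],"angular":[0,0,0],"hand":0.7},{"translation":[0,0,0],"angular":[0,0,0],"hand":0.7},{"translation":[0,0,0],"angular":[0,0,0],"hand":0.7},{"translation":[0,0,0],"angular":[0,0,0],"hand":0.7}]'; python3 m.py
```

```text
clock: 9.6
position: [0.606, 0.0954, 0.1602]
ee_rot: [-0.002, -0.026, 1.0, 0.0]
contact_force: [0.5, -0.1, 2.2]
width: 0.0431
gripper_force: 36.7
t 9.6 p [0.606  0.0954 0.1602] j [ 0.0424  0.3806  1.5285  0.0008  1.2368 -1.5798] F [ 0.4566 -0.1183  2.1552] M [ 0.0762 -0.1231 -0.0711] w 0.043051627597404024 g 36.71003728173673
F tool [-0.4405 -0.1399 -2.1573] M tool [-0.0701 -0.1269  0.0707]
rad 0.06220719447972354 pos lean 1.6406733917902643 Y -0.1451641230812894 tool lean -0.25163404066553574
rot deg [ 0.0431 -0.2517 -0.1072] | shift before rot mm [-1.7784 -0.5335 -0.8265] | after rot mm [-1.7811 -0.5375 -0.8183]
hole ((318.3605651855469, 296.1986999511719), (50.55278778076172, 58.44649124145508), 89.2357406616211)
mouth x,y,z -3.096580438665414e-05 -0.14462118383234526 0.10399999538972084 lean 0.017059710834641983
```

```bash
python3 -m handwheel '[{"translation":[0,-0.0005,0],"angular":[0,0,0],"hand":0.7},{"translation":[0,0,0],"angular":[0,0,0],"hand":0.5},{"translation":[0,0,0],"angular":[0,0,0],"hand":0.3},{"translation":[0,0,0],"angular":[0,0,0],"hand":0},{"translation":[0,0,0],"angular":[0,0,0],"hand":0},{"translation":[0,0,0],"angular":[0,0,0],"hand":0},{"translation":[0,0,-0.02],"angular":[0,0,0],"hand":0},{"translation":[0,0,-0.03],"angular":[0,0,0],"hand":0},{"translation":[0,0,-0.03],"angular":[0,0,0],"hand":0},{"translation":[0,0,-0.02],"angular":[0,0,0],"hand":0}]' && python3 -m handwheel '[{"translation":[0,0,0],"angular":[0,0,0],"hand":0},{"translation":[0,0,0],"angular":[0,0,0],"hand":0}]'; python3 m.py; python3 - <<'E'
from h import *
W=manip.get_image("wrist")[:,:,::-1];S=manip.get_image("scene")[:,:,::-1];D=manip.get_image("side")[:,:,::-1]
for n,i in zip("WSD",(W,S,D)): cv2.imwrite(f"pics/{n}7.png",i)
c=np.zeros((600,800,3),np.uint8); c[:300,:480]=cv2.resize(W[110:310,180:500],(480,300),interpolation=3)
c[300:600,:360]=cv2.resize(S[120:220,280:400],(360,300),interpolation=3); c[200:600,400:725]=cv2.resize(D[160:320,190:320],(325,400),interpolation=3)
cv2.imwrite("pics/c7.png",c)
E
```

```text
clock: 10.48
position: [0.6078, 0.0945, 0.2629]
ee_rot: [-0.002, -0.026, 1.0, -0.0]
contact_force: [0.3, -0.3, -0.9]
width: 0.0852
gripper_force: 0.0
clock: 10.65
position: [0.6076, 0.0946, 0.2614]
ee_rot: [-0.002, -0.026, 1.0, -0.0]
contact_force: [0.3, -0.1, 0.1]
width: 0.0855
gripper_force: 0.0
t 10.65 p [0.6076 0.0946 0.2614] j [ 0.0413  0.3244  1.36   -0.0001  1.4607 -1.5809] F [ 0.2891 -0.1125  0.102 ] M [-0.0216  0.0202 -0.0317] w 0.08554493420478963 g 0.0
F tool [-0.2826 -0.1273 -0.103 ] M tool [0.0204 0.0213 0.0318]
rad 0.16340961110454527 pos lean 0.09290677244917121 Y -0.14612954319565746 tool lean -0.20170431830746152
rot deg [-0.002  -0.2017 -0.0915] | shift before rot mm [ -0.6178   0.4321 100.4078] | after rot mm [ -0.265    0.4279 100.4094]Traceback (most recent call last):
  File "m.py", line 8, in <module>
    m=((cv2.cvtColor(im,6)<70)&(q>0)).astype(np.uint8); k=max(cv2.findContours(m,0,2)[0],key=cv2.contourArea); e=cv2.fitEllipse(k);print("hole",e)
                                                          ~~~^^^^^^^^^^^^^^^^^^^^^^^^^^^^^^^^^^^^^^^^^^^^^^^^
ValueError: max() iterable argument is empty
```

View pics/c7.png

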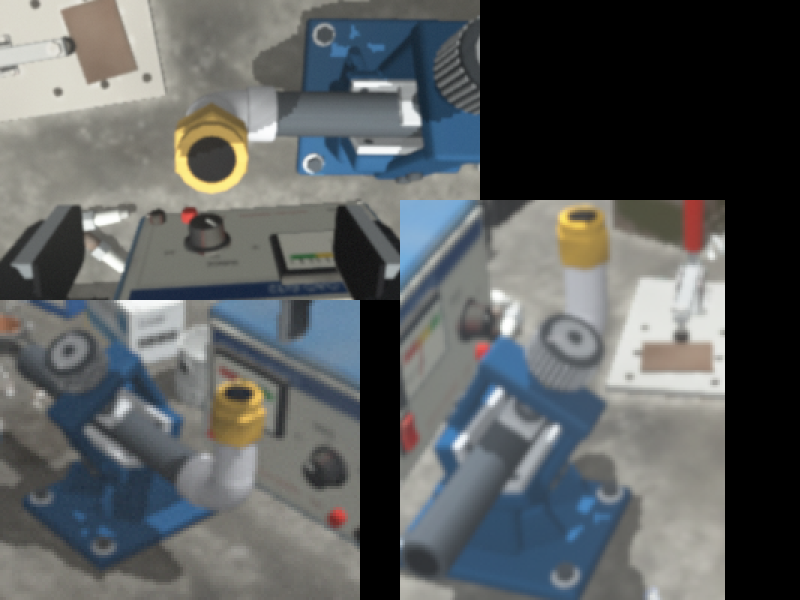

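The crops show the outlet standing about upright. The mouth is at (321,218) in the wrist view, (360,151) in the scene view and (263,166) in the side view. I'll check it numerically.

```bash
python3 - <<'E'
from h import *
r=[ray("scene",359.7,151),ray("side",262.8,166.4),ray("wrist",321.3,218)]
for q in (r[:2],r):
    p,e=tri(*q); d=p-O; print("mouth",p,e,"rel",d@X,d@Y,d@Z)
p=plane(r[2],.202); print("wrist mouth X,Y",(p-O)@X,(p-O)@Y)
im=cv2.imread("pics/W7.png"); g=cv2.cvtColor(im,6)
for u in (380,395,410,425,440):
    col=g[150:230,u].astype(int); dc=np.diff(cv2.GaussianBlur(col.astype(np.float32).reshape(-1,1),(1,5),0)[:,0]); print(u,150+np.argmin(dc[:50]),150+np.argmax(dc), end=" ; ")
    
print()
for u,v in ((380,186),(406,186),(440,186)): q=plane(ray("wrist",u,v),.1)-O; print("tube axis rel",q@X,q@Y)
E
```

```text
mouth [0.6059 0.0943 0.2027] [np.float64(0.5), np.float64(0.5)] rel -0.0019617404386936548 -0.14634356606918822 0.10469873029125812
mouth [0.6067 0.0958 0.2028] [np.float64(0.9), np.float64(1.8), np.float64(2.0)] rel -0.0010514049836463143 -0.14479963842337298 0.10478186968846606
wrist mouth X,Y 0.0007064547151194548 -0.14336303139071283
380 199 226 ; 395 198 215 ; 410 199 212 ; 425 168 163 ; 440 170 163 ; 
tube axis rel -7.509780361782757e-05 -0.0778850508867509
tube axis rel 9.123319639136052e-06 -0.0493047728430071
tube axis rel 0.00011927793629420606 -0.011924013123128007
```

The outlet is upright within about 1° by both camera sets, and it has not slid endways. Next is the return to the knob.

```bash
python3 - <<'E'
from h import *
n,M=frame(np.pi/6); Q=M@R.from_euler("z",-90,degrees=True).as_matrix(); p=np.array([.5662,.2410,.1629])
delta(p+.08*n,Q)
E
```

```text
rot deg [ -0.0158 -30.5597  -0.0977] | shift before rot mm [ 72.0907 148.2529  26.8935] | after rot mm [ 75.521  148.3808 -13.3906]
```

```bash
python3 -m handwheel '[{"translation":[0.012,0,0],"angular":[0,-6.1,0],"hand":0},{"translation":[0.012,0,0],"angular":[0,-6.1,0],"hand":0},{"translation":[0.012,0,0],"angular":[0,-6.1,0],"hand":0},{"translation":[0.012,0,0],"angular":[0,-6.1,0],"hand":0},{"translation":[0.012,0,0],"angular":[0,-6.1,0],"hand":0},{"translation":[0,0.037,0],"angular":[0,0,0],"hand":0},{"translation":[0,0.037,0],"angular":[0,0,0],"hand":0},{"translation":[0,0.037,0],"angular":[0,0,0],"hand":0},{"translation":[0,0.037,0],"angular":[0,0,0],"hand":0},{"translation":[0,0,0],"angular":[0,0,0],"hand":0}]' && python3 -m handwheel '[{"translation":[0,0,0],"angular":[0,0,0],"hand":0},{"translation":[0,0,0],"angular":[0,0,0],"hand":0}]'; python3 - <<'E'
from h import *
n,M=frame(np.pi/6); Q=M@R.from_euler("z",-90,degrees=True).as_matrix(); p=np.array([.5662,.2410,.1629])
delta(p+.03*n,Q); delta(p,Q)
E
```

```text
clock: 11.68
position: [0.5407, 0.2455, 0.2473]
ee_rot: [0.26, -0.028, 0.965, 0.009]
contact_force: [0.1, 0.1, 0.1]
width: 0.0851
gripper_force: 0.0
clock: 11.85
position: [0.5406, 0.2392, 0.2466]
ee_rot: [0.259, -0.025, 0.966, 0.006]
contact_force: [-0.0, 0.3, -0.0]
width: 0.0856
gripper_force: 0.0
rot deg [-0.0836 -0.0096 -0.0028] | shift before rot mm [19.6291  0.512  55.3435] | after rot mm [19.6384  0.4323 55.341 ]
rot deg [-0.0836 -0.0096 -0.0028] | shift before rot mm [19.624   0.5558 85.3435] | after rot mm [19.6384  0.4323 85.341 ]
```

```bash
python3 -m handwheel '[{"translation":[0.0196,0.001,0],"angular":[0,0,0],"hand":0},{"translation":[0,0,0.015],"angular":[0,0,0],"hand":0},{"translation":[0,0,0.015],"angular":[0,0,0],"hand":0},{"translation":[0,0,0.015],"angular":[0,0,0],"hand":0},{"translation":[0,0,0.015],"angular":[0,0,0],"hand":0},{"translation":[0,0,0.013],"angular":[0,0,0],"hand":0},{"translation":[0,0,0.012],"angular":[0,0,0],"hand":0},{"translation":[0,0,0],"angular":[0,0,0],"hand":0.2},{"translation":[0,0,0],"angular":[0,0,0],"hand":0.35}]' 30 && python3 -m handwheel '[{"translation":[0,0,0],"angular":[0,0,0],"hand":0.45},{"translation":[0,0,0],"angular":[0,0,0],"hand":0.55},{"translation":[0,0,0],"angular":[0,0,0],"hand":0.8},{"translation":[0,0,0],"angular":[0,0,0],"hand":0.8},{"translation":[0,0,0],"angular":[0,0,0],"hand":0.8}]' 90; cat > k.py <<'E'
from h import *
rep(); s=manip.get_state();P,T=pose(s);print("F tool",T.T@s["contact_force"],"M tool",T.T@s["moment"])
n,M=frame(np.pi/6);delta(O+.069*n,M)
E
python3 k.py
```

```text
clock: 12.6
position: [0.5671, 0.2403, 0.1638]
ee_rot: [0.259, -0.024, 0.966, 0.006]
contact_force: [1.0, 0.1, 0.2]
width: 0.064
gripper_force: 0.0
clock: 13.02
position: [0.5671, 0.2414, 0.1658]
ee_rot: [0.261, -0.025, 0.965, 0.006]
contact_force: [-2.9, -4.5, 6.1]
width: 0.0449
gripper_force: 91.7
t 13.0167 p [0.5671 0.2414 0.1658] j [ 0.3884  0.1889  1.9408 -0.3338  0.534  -0.9867] F [-2.8976 -4.5085  6.1468] M [-0.7144  0.155  -0.4949] w 0.04485945742784485 g 91.69087171554565
F tool [-0.3922 -4.3565 -6.8827] M tool [0.8587 0.1916 0.0726]
rot deg [ 0.1115  0.222  89.9207] | shift before rot mm [ 5.4521 -2.6152  6.123 ] | after rot mm [-2.6152 -5.433   6.14  ]
```

```bash
python3 -m handwheel '[{"translation":[0,0,0.0002],"angular":[0,0,6],"hand":0.8},{"translation":[0,0,0.0002],"angular":[0,0,6],"hand":0.8},{"translation":[0,0,0.0002],"angular":[0,0,6],"hand":0.8},{"translation":[0,0,0.0002],"angular":[0,0,6],"hand":0.8},{"translation":[0,0,0.0002],"angular":[0,0,6],"hand":0.8},{"translation":[0,0,0.0002],"angular":[0,0,6],"hand":0.8}]'; python3 k.py; python3 -m handwheel '[{"translation":[0,0,0.0002],"angular":[0,0,6],"hand":0.8},{"translation":[0,0,0.0002],"angular":[0,0,6],"hand":0.8},{"translation":[0,0,0.0002],"angular":[0,0,6],"hand":0.8},{"translation":[0,0,0.0002],"angular":[0,0,6],"hand":0.8},{"translation":[0,0,0.0002],"angular":[0,0,6],"hand":0.8},{"translation":[0,0,0.0002],"angular":[0,0,6],"hand":0.8},{"translation":[0,0,0.0002],"angular":[0,0,6],"hand":0.8},{"translation":[0,0,0.0002],"angular":[0,0,6],"hand":0.8},{"translation":[0,0,0.0002],"angular":[0,0,6],"hand":0.8}]'; python3 k.py
```

```text
clock: 13.52
position: [0.5671, 0.239, 0.1643]
ee_rot: [0.246, 0.276, 0.926, 0.084]
contact_force: [-4.4, -14.1, 8.5]
width: 0.0452
gripper_force: 92.0
t 13.5167 p [0.5671 0.239  0.1643] j [ 0.3867  0.1905  1.9421 -0.3393  0.5352 -0.3539] F [ -4.4171 -14.134    8.4521] M [-2.0559  0.0282 -0.639 ] w 0.04523272579270043 g 92.01807975769043
F tool [ -8.0327 -11.3929  -9.818 ] M tool [ 1.7718 -1.1267 -0.4764]
rot deg [-0.0767  0.3544 53.8792] | shift before rot mm [ 3.5286 -2.9057  4.8921] | after rot mm [-0.296  -4.5557  4.8975]
clock: 14.27
position: [0.5651, 0.2371, 0.1613]
ee_rot: [0.18, 0.667, 0.7, 0.183]
contact_force: [-12.8, -16.2, 11.3]
width: 0.0447
gripper_force: 92.9
t 14.2667 p [0.5651 0.2371 0.1613] j [ 0.3857  0.1922  1.9459 -0.341   0.5366  0.5897] F [-12.8267 -16.1666  11.3081] M [-2.3688  0.6965 -0.7281] w 0.04465076923580172 g 92.92488098144531
F tool [-15.6308  -6.2234 -16.4531] M tool [ 0.8118 -2.3844 -0.5312]
rot deg [-0.2455  0.5389 -0.1031] | shift before rot mm [ 1.5489 -1.2309  3.3096] | after rot mm [ 1.5199 -1.2424  3.3188]
```

```bash
python3 -m handwheel '[{"translation":[-0.003,-0.001,-0.002],"angular":[0,0,0],"hand":0.8},{"translation":[0,0,0],"angular":[0,0,0],"hand":0.8},{"translation":[0,0,0.0002],"angular":[0,0,6],"hand":0.8},{"translation":[0,0,0.0002],"angular":[0,0,6],"hand":0.8},{"translation":[0,0,0.0002],"angular":[0,0,6],"hand":0.8},{"translation":[0,0,0.0002],"angular":[0,0,6],"hand":0.8},{"translation":[0,0,0.0002],"angular":[0,0,6],"hand":0.8},{"translation":[0,0,0],"angular":[0,0,0],"hand":0.8}]' 100; python3 k.py
```

```text
clock: 14.93
position: [0.5635, 0.2372, 0.1597]
ee_rot: [0.123, 0.825, 0.503, 0.224]
contact_force: [-6.9, -3.9, 1.4]
width: 0.0449
gripper_force: 107.5
t 14.9333 p [0.5635 0.2372 0.1597] j [ 0.3828  0.1911  1.9514 -0.3307  0.5299  1.1046] F [-6.9411 -3.9351  1.3691] M [-0.6089  0.8703 -0.6743] w 0.044861228931096876 g 107.51137375831604
F tool [-5.8753 -2.9737 -4.7092] M tool [ 0.3663 -1.1645  0.3041]
rot deg [ -0.2641   0.3132 -30.2134] | shift before rot mm [1.6746 0.2003 2.7705] | after rot mm [1.3351 0.9997 2.7818]
```

```bash
python3 -m handwheel '[{"translation":[0,0,0.0002],"angular":[0,0,5.5],"hand":0.8},{"translation":[0,0,0.0002],"angular":[0,0,5.5],"hand":0.8},{"translation":[0,0,0.0002],"angular":[0,0,5.5],"hand":0.8}]' 100; python3 k.py
```

```text
clock: 15.18
position: [0.5629, 0.2378, 0.1589]
ee_rot: [0.089, 0.889, 0.38, 0.239]
contact_force: [-12.3, 1.8, 1.8]
width: 0.0448
gripper_force: 107.5
t 15.1833 p [0.5629 0.2378 0.1589] j [ 0.3836  0.1918  1.9524 -0.33    0.5288  1.3927] F [-12.3193   1.8433   1.7594] M [-0.3788  1.5333  0.5918] w 0.04477492096893421 g 107.53648638725281
F tool [-5.3955 -8.4771 -7.5687] M tool [ 1.0872 -1.1039 -0.6663]
rot deg [ -0.2871   0.3332 -46.6985] | shift before rot mm [1.8596 0.7276 2.3475] | after rot mm [0.7382 1.8366 2.3623]
```

Torque is 0.67 N m, about 1.3 rad past touch. I'll add 10° for margin, then release and check the white line.

```bash
python3 -m handwheel '[{"translation":[0,0,0.0002],"angular":[0,0,5],"hand":0.8},{"translation":[0,0,0.0002],"angular":[0,0,5],"hand":0.8}]' 100; python3 k.py;  python3 -m handwheel '[{"translation":[0,0,0],"angular":[0,0,0],"hand":0.5},{"translation":[0,0,0],"angular":[0,0,0],"hand":0.2},{"translation":[0,0,0],"angular":[0,0,0],"hand":0},{"translation":[0,0,0],"angular":[0,0,0],"hand":0},{"translation":[0,0,-0.02],"angular":[0,0,0],"hand":0},{"translation":[0,0,-0.03],"angular":[0,0,0],"hand":0},{"translation":[0,0,-0.03],"angular":[0,0,0],"hand":0},{"translation":[0,0,0],"angular":[0,0,0],"hand":0},{"translation":[0,0,0],"angular":[0,0,0],"hand":0}]'; python3 - <<'E'
from h import *
rep()
P=pose(); im=manip.get_image("wrist")[:,:,::-1].copy(); cv2.imwrite("pics/w8.png",im)
np.save("P8.npy",np.c_[P[1],P[0]])
n,M=frame(np.pi/6)
P1=np.array([.5287,.2373,.2386]),rot(np.array([.178,.663,.702,.187])/np.linalg.norm([.178,.663,.702,.187]))
# rectify the knob face (40 x 40 mm, clamp axes) from both wrist pictures into a common view, report the line's angle
C=manip.camera_info("wrist");K=C["camera_matrix"];T=C["tool_from_camera"]
def px(w,P):
    c=T[:3,:3].T@(P[1].T@(w-P[0])-T[:3,3]); q=K@c; return q[:2]/q[2]
ctr=np.array([.5511,.2398,.1886])
out=[]
for f,Q,dz in(("w1",P1,0),("w8",P,-.0017)):
    a=.024; c=ctr+n*dz
    src=np.float32([px(c+M[:,0]*x*a+M[:,1]*y*a,Q) for x,y in((1,-1),(1,1),(-1,1),(-1,-1))])
    H=cv2.getPerspectiveTransform(src,np.float32([[0,0],[300,0],[300,300],[0,300]]))
    out.append(cv2.warpPerspective(cv2.imread(f"pics/{f}.png"),H,(300,300),flags=cv2.INTER_CUBIC))
cv2.imwrite("pics/line.png",np.hstack(out))
E
```

```text
clock: 15.35
position: [0.5626, 0.2383, 0.1584]
ee_rot: [0.068, 0.919, 0.301, 0.246]
contact_force: [-14.9, 2.5, 3.0]
width: 0.0445
gripper_force: 107.6
t 15.35 p [0.5626 0.2383 0.1584] j [ 0.3842  0.1923  1.953  -0.3291  0.528   1.5671] F [-14.9457   2.5478   2.9907] M [-0.0444  1.7469  0.8414] w 0.04447027809990249 g 107.56906628608704
F tool [-7.6964 -9.0194 -9.9109] M tool [ 1.3405 -1.2074 -0.7121]
rot deg [ -0.3106   0.3335 -56.6948] | shift before rot mm [2.0642 1.0869 2.05  ] | after rot mm [0.22   2.3071 2.0673]
clock: 16.1
position: [0.529, 0.2375, 0.2338]
ee_rot: [0.068, 0.916, 0.302, 0.254]
contact_force: [0.1, 0.0, -1.0]
width: 0.0854
gripper_force: 0.0
t 16.1 p [0.529  0.2375 0.2338] j [ 0.4141  0.065   1.8992 -0.2817  0.6934  1.5218] F [ 0.126   0.0295 -1.0146] M [ 0.0078  0.2598 -0.0373] w 0.08539334685306833 g 0.0
```

View pics/line.png

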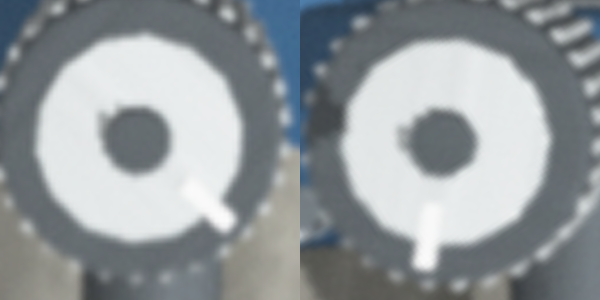

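The white line has moved clockwise from 42° to 98° in the rectified view, a net +56°. That puts it about 1.5–1.8 rad past first touch. Finally I'll check that the outlet hasn't moved, then hand in.

```bash
python3 - <<'E'
from h import *
def cen(im,box):
    h=cv2.cvtColor(im,cv2.COLOR_BGR2HSV); b=((h[...,0]>14)&(h[...,0]<30)&(h[...,1]>110)).astype(np.uint8); x0,x1,y0,y1=box
    m=cv2.moments(b[y0:y1,x0:x1],True); return m["m10"]/m["m00"]+x0,m["m01"]/m["m00"]+y0,m["m00"]
for n,f,box in(("scene","S7",(345,372,140,172)),("side","D7",(245,280,155,192))):
    now=manip.get_image(n)[:,:,::-1].copy(); print(n,cen(cv2.imread(f"pics/{f}.png"),box),cen(now,box))
rep()
E
```

```text
scene (358.96654275092936, 158.3828996282528, 269.0) (358.99640287769785, 158.20863309352518, 278.0)
side (262.45014245014244, 175.58689458689457, 351.0) (261.7422360248447, 176.2639751552795, 322.0)
t 16.25 p [0.5278 0.2366 0.2299] j [ 0.4134  0.0688  1.9023 -0.2817  0.6939  1.5218] F [-0.0222 -0.8648  0.414 ] M [-0.0006  0.2271 -0.0161] w 0.08541462958002666 g 0.0
```

```bash
python3 -c "
from rig import manip
print(manip.sign_off())"
```

```text
the job is handed in; nothing more can be done
None
```

The job is handed in at about 16 s on the clock: I backed the screw off a quarter turn, turned the outlet upright to within about 1° with no measurable endways slide, and retightened the screw to about 1.5–1.8 rad past first touch; I did not re-check the hammer and screwdrivers, but the arm was never near them.

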